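Snap the colour markers onto the air and gas lines

TASK

Press the blue clip onto the bare pipe of the blue-collared air line and the yellow clip onto that of the yellow-collared gas line, each straight down between the two collars until its arms snap shut under the pipe and it sits fully home, fin upright. Leave both clips there, let go, and do not disturb the other things on the bench.

Things in the scene. Friction and masses are not known exactly. Their poses are not given: they have to be found in the camera images.
- blue_clip_fin (a point): blue sprung pipe clip, 80 g, standing on its two arms, mouth down. Point: centre of its upright blue grip fin, 16 mm thick (own x) x 30 long (own y) x 44 tall (own z, up), 60 mm above the clip's underside. The fin stands on a flat crown 36 x 30 mm whose top is 22 mm below this point.
- blue_clip_bore (a point): centre of the blue clip's bore, 44 mm below the fin's centre, 16 mm above the clip's underside; same axes, own y along the bore. The crown's underside is 17 mm above this point. At home the bore's centre is on the pipe's axis.
- blue_clip_lips (a point): midway between the blue clip's rounded lips, 13 mm below the bore's centre, 22 mm apart at rest, at the ends of two steel arms 45 mm wide over all (own x). Pressed down on a 34 mm pipe with 9 to 17 N, the arms spring apart and snap shut below it; lips touch the pipe 26 mm before home. Pulling off takes 14 N. It stays as it is turned on the pipe.
- yellow_clip_fin (a point): yellow sprung pipe clip, 80 g, standing on its two arms, mouth down. Point: centre of its upright yellow grip fin, 16 mm thick (own x) x 30 long (own y) x 44 tall (own z, up), 60 mm above the clip's underside. The fin stands on a flat crown 36 x 30 mm whose top is 22 mm below this point.
- yellow_clip_bore (a point): centre of the yellow clip's bore, 44 mm below the fin's centre, 16 mm above the clip's underside; same axes, own y along the bore. The crown's underside is 17 mm above this point. At home the bore's centre is on the pipe's axis.
- yellow_clip_lips (a point): midway between the yellow clip's rounded lips, 13 mm below the bore's centre, 22 mm apart at rest, at the ends of two steel arms 45 mm wide over all (own x). Pressed down on a 34 mm pipe with 9 to 17 N, the arms spring apart and snap shut below it; lips touch the pipe 26 mm before home. Pulling off takes 14 N. It stays as it is turned on the pipe.
- air_line_mid (a point): air line: fixed bench stand with one level bare steel pipe, 34 mm diameter, and blue collars. Point: on the pipe's axis, 65 mm above the bench, midway between the collars; own y along the pipe, z up. Collars: 44 mm diameter, 8 mm thick, centred 34 mm either side of this point, 60 mm of bare pipe between them.
- air_line_lever (a point): the air line's blue valve lever (fixed), 52 mm long, at one end of the stand, 118 mm along the pipe from its middle; its top, 108 mm above the bench, is the stand's highest part. Base 80 x 250 x 6 mm; green end uprights 50 mm wide, 89 mm tall, 112 mm either side of the middle; end fittings reach 148 mm.
- gas_line_mid (a point): gas line: fixed bench stand with one level bare steel pipe, 34 mm diameter, and yellow collars. Point: on the pipe's axis, 65 mm above the bench, midway between the collars; own y along the pipe, z up. Collars: 44 mm diameter, 8 mm thick, centred 34 mm either side of this point, 60 mm of bare pipe between them.
- gas_line_lever (a point): the gas line's yellow valve lever (fixed), 52 mm long, at one end of the stand, 118 mm along the pipe from its middle; its top, 108 mm above the bench, is the stand's highest part. Base 80 x 250 x 6 mm; green end uprights 50 mm wide, 89 mm tall, 112 mm either side of the middle; end fittings reach 148 mm.
- paste_jar_centre (a point): bystander: amber jar of paste, 56 mm diameter, 75 mm tall, standing; point at its centre
- coupling_centre (a point): bystander: steel pipe coupling standing on end, 60 mm outside, 42 mm inside diameter, 55 mm tall; point at its centre
- offcut_centre (a point): bystander: standing offcut of 40 x 40 mm square steel tube, 50 mm tall; point at its centre
- rivet_tin_centre (a point): bystander: green-banded rivet tin, 60 mm diameter, 85 mm tall, standing; point at its centre
- spray_can_centre (a point): bystander: red-banded spray can, 60 mm diameter, 190 mm tall, standing towards the back; point at its centre
Not all that is in view belongs to the job. Of the things like the part that bears yellow_clip_fin, leave any that is white; of the rest the larger one is meant. What is meant by the part that bears blue_clip_fin is not pink, and is the smaller of those in its own colour.

How it is judged:
By the outcome, as a careful person would: the job done as asked, in the order asked, and still so for the second after the job is handed in, with the robot touching nothing.
It also fails if it takes over 72 s, if anything falls off the work surface, if the arm or the gripper's body presses on something with over 40 N, if the wrist force passes 120 N, or if a joint passes its speed limit or range.

ROBOT

A 7-joint arm with a two-finger parallel gripper is mounted at the origin on the work surface. World frame = base frame: x ahead of the robot, y to its left, z up, the work surface at z = 0. Lengths are in m, angles in rad, forces in N, time in s.
With the tool pointing down it reaches from about 0.35 to 0.9 m from the base axis. Payload 19.9 kg.
Tool frame: the origin (TCP) lies at the very end of the fingers, on their centre line; the grasp point (between the pads) lies bot.grip_depth behind it (bot.grip_depth is the distance from the TCP to the grasp point, in m); z points along the fingers, y is the line along which they close (so a half turn about z gives the same grasp; the last joint's range is limited). The gripper opens to 85 mm and grips with 20 to 120 N. Pads are 22 mm wide; open, the fingers measure 114 mm over their backs; the gripper's body (76 mm by 85 mm) begins 54 mm behind the grasp point. The pads swing forward as they close: fully open they stand 13 mm farther back than shut.
Start: joints at [1.087, 0.417, -0.01, 1.614, 0.005, 1.111, -0.053], TCP at [0.267, -0.565, 0.192] pointing down, gripper open.
Joint ranges: [-2.81, 2.81], [-0.39, 2.02], [-1.27, 1.25], [0.06, 2.57], [-1.19, 4.33], [0.19, 2], [-2.82, 2.82]. Speed limits (rad/s): [1.89, 1.89, 2.39, 2.39, 3.01, 3.01, 3.01].

INTERFACE

Orientations are given as a rotation vector (axis times angle).
In Python, from bench import bot gives the robot as it stands. The module is installed in compiled form; this text tells all that it offers.
- The arm moves only by the tool step_arm, never from a script. Its argument "increments" is a list of rows, each an object of numbers: "x", "y", "z": the shift along the tool's x, y, z in mm; "twist": the turn about the tool's z in rad; "grip": the finger opening in mm, from 0 to 85.4. In form: [{"x": .., "y": .., "z": .., "twist": .., "grip": ..}, ...]. A call has 1 to 12 rows; each row is the pose to reach, as a shift and turn from the pose commanded when the call began, along the tool's axes at that moment; what a row does not reach only later rows make up. A row lasts 1/8 s, in which the tool goes at most 62.5 mm and 10.7 degrees, less where a joint would pass 70% of its speed; a pose out of reach is approached as far as the arm can. A call with a gripper value outside its range is refused whole. The fingers move at their own pace and stop on an object; the grip force is fixed at half the most. Time passes only in rows, so rows that repeat a pose let the fingers close. It gives the time, the measured TCP pose, the force, the opening and the grip force at its end, in the units of the state.
- bot.get_state(): the state, without advancing time (a new reading comes with each control period).
- bot.grab_frame(name): name is "scene" or "side" or "wrist"; returns the picture (480x640x3 uint8, red, green, blue); there is no depth.
- bot.camera_info(name): a dict with "fx", "fy", "cx", "cy" (pixels), "R" (3x3) and "t" (3): a world point X has camera coordinates R X + t. Camera axes: x right, y down, z forward; pixel columns grow to the right and rows downward; lengths in m; the calibration is good to about 2 mm. A picture is of the moment at which its call begins: read the wrist's pose just before it. camera_info takes no time and is no camera call; for the wrist camera it gives the pose at the moment of the call.
- bot.finish_job(): hands the job in; it is judged then, once.
The state is a dict: "time_s": time; "joint_pos": joint angles; "qd": joint speeds; "effort": joint torques, N m; "tool_pos": TCP position; "orientation": TCP orientation; "contact_force": force on the tool from outside, world axes, zero at the start; "ft_torque": the same for the moment, N m; "opening": finger opening in m; "grip_force": force on a finger pad.
Only numpy, scipy, OpenCV 4.12 (cv2) and the standard library are available. Lean on these libraries where they do the work, as an engineer would, in place of code of your own. Each camera call takes 0.05 s, during which the arm holds its last target. There are 200 camera calls.

## Working session

There is one attempt and no reset: what is moved stays moved. The work goes in short steps, Python scripts to look and compute and a tool call to move; the robot and the scene stay as the last step left them, time stands still between calls to the robot, and variables do not carry over. Pictures are saved under pics/ and viewed, at most 10 in all, crops included, and the job is handed in when it is done.

Besides the shell and the picture viewer there is one more tool, called after ">>>" by a JSON object that holds its "op" and its "data". step_arm: Moves the arm, as the interface text tells. Its arguments: {"type":"object","properties":{"increments":{"type":"array","items":{"type":"object","properties":{"x":{"type":"number"},"y":{"type":"number"},"z":{"type":"number"},"twist":{"type":"number"},"grip":{"type":"number"}}}}},"required":["increments"]}

```bash
mkdir -p pics; cat > h.py <<'E'
import numpy as np, cv2
from bench import bot
def grab(n):
    c=bot.camera_info(n); return bot.grab_frame(n),c
def ray(c,u,v):
    R=np.array(c["R"]);t=np.array(c["t"])
    return -R.T@t, R.T@np.array([(u-c["cx"])/c["fx"],(v-c["cy"])/c["fy"],1])
def plane(c,u,v,z):
    o,d=ray(c,u,v); return o+d*(z-o[2])/d[2]
def proj(c,X):
    p=np.array(c["R"])@np.array(X)+np.array(c["t"]); return p[0]/p[2]*c["fx"]+c["cx"],p[1]/p[2]*c["fy"]+c["cy"]
def save(n,im): cv2.imwrite(n,cv2.cvtColor(im,cv2.COLOR_RGB2BGR))
E
python3 - <<'E'
from h import *
for n in("scene","side"):
    im,c=grab(n); save(f"pics/{n}0.png",im); o,d=ray(c,320,240); print(n,o,d,c["fx"])
s=bot.get_state();print(s["time_s"],s["orientation"],bot.grip_depth,s["opening"],s["tool_pos"])
E
```

```text
scene [ 1.41485455 -0.167028    0.74287485] [-0.78865117  0.20797326 -0.57875652] 503.18793199805793
side [0.3838588  0.56435923 0.73092727] [ 0.19310039 -0.59650658 -0.77904719] 445.82641241114214
0.1 [-3.06420493e+00 -6.88167831e-01  5.14589898e-04] 0.0187 0.08545290467002563 [ 0.26707724 -0.56467826  0.19181177]
```

View pics/scene0.png

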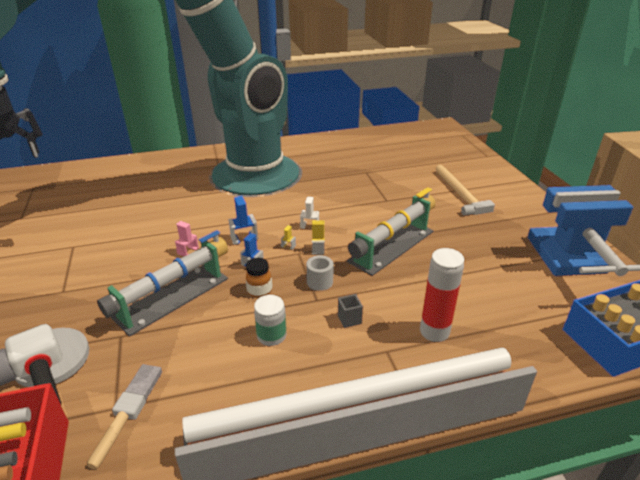

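View pics/side0.png

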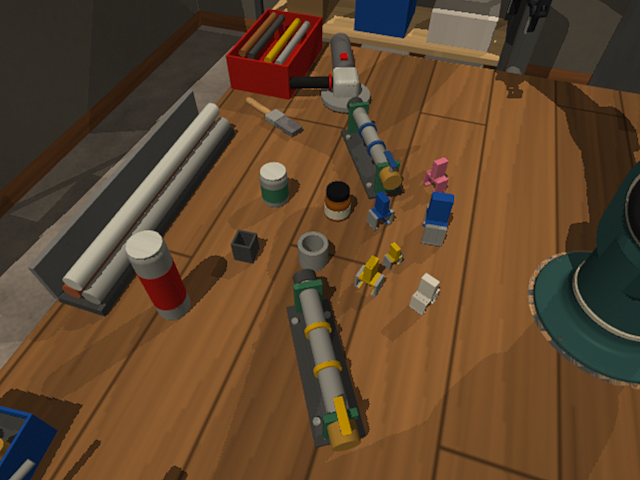

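Candidates, by scene pixel:
- **Blue:** large (240,212) and small (251,250).
- **Yellow:** large (318,233) and small (288,237).
- **Others:** pink (187,240) and white (309,212).

I choose the small blue at (251,250), side (380,210), and the large yellow at (318,233), side (370,270).

```bash
cat >> h.py <<'E'
def mask(im,col,box=None):
    h=cv2.cvtColor(im,cv2.COLOR_RGB2HSV)
    lo,hi={"b":((105,120,50),(125,255,255)),"y":((22,140,80),(33,255,255))}[col]
    m=cv2.inRange(h,lo,hi)
    if box:
        z=np.zeros_like(m);a,b,c,d=box;z[b:d,a:c]=m[b:d,a:c];m=z
    return m
def blobs(m,amin=15):
    n,l,s,c=cv2.connectedComponentsWithStats(m); return [(c[i].round(1),s[i]) for i in range(1,n) if s[i][4]>=amin]
def tri(c1,p1,c2,p2):
    o1,d1=ray(c1,*p1);o2,d2=ray(c2,*p2)
    k=np.linalg.lstsq(np.c_[d1,-d2],o2-o1,rcond=None)[0]
    a,b=o1+d1*k[0],o2+d2*k[1]; return (a+b)/2,np.linalg.norm(a-b)
E
python3 - <<'E'
from h import *
for n,bx in(("scene",(90,180,450,330)),("side",(280,90,470,450))):
    im=cv2.cvtColor(cv2.imread(f"pics/{n}0.png"),cv2.COLOR_BGR2RGB)
    for k in "by":
        print(n,k,[(tuple(map(float,c)),s.tolist()) for c,s in blobs(mask(im,k,bx))])
a=cv2.imread("pics/scene0.png")[180:330,90:450];b=cv2.imread("pics/side0.png")[90:450,270:470]
cv2.imwrite("pics/c1.png",np.vstack([cv2.resize(a,(720,300),interpolation=2)]))
cv2.imwrite("pics/c2.png",cv2.resize(b[70:220,60:200],None,fx=4,fy=4,interpolation=2))
E
```

```text
scene b [((241.4, 214.0), [233, 196, 20, 33, 345]), ((208.6, 236.5), [200, 232, 18, 10, 54]), ((250.2, 245.3), [243, 233, 15, 25, 242]), ((182.0, 266.6), [175, 259, 12, 18, 52]), ((154.4, 282.0), [148, 274, 12, 18, 56])]
scene y [((423.4, 192.0), [417, 188, 15, 10, 62]), ((406.2, 216.3), [400, 211, 11, 13, 32]), ((317.6, 229.5), [312, 220, 12, 20, 206]), ((388.3, 226.7), [382, 222, 11, 13, 35]), ((287.6, 233.4), [284, 225, 9, 17, 97])]
side b [((365.5, 127.5), [359, 123, 18, 15, 66]), ((374.1, 145.2), [367, 140, 19, 16, 72]), ((390.2, 158.9), [384, 151, 13, 17, 102]), ((381.6, 205.9), [372, 191, 20, 34, 349]), ((439.2, 208.7), [423, 192, 31, 35, 719])]
side y [((394.0, 252.2), [387, 242, 15, 20, 169]), ((369.4, 271.7), [358, 255, 23, 33, 345]), ((316.6, 326.9), [305, 322, 26, 17, 136]), ((326.2, 365.8), [314, 361, 28, 16, 153]), ((342.2, 416.1), [334, 396, 18, 40, 382])]
```

View pics/c2.png

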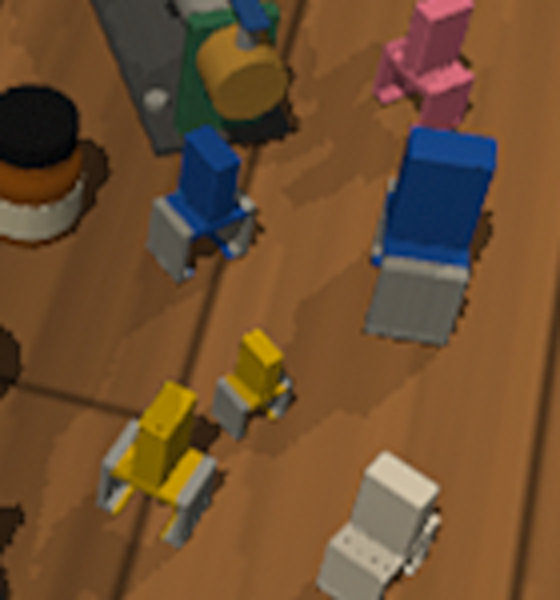

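Small blue clip: crop (205,180), fin top quad around (211,150). Large yellow clip: crop (165,440), fin top around (168,405). They stand apart from the small yellow and large blue lookalikes, so the choice holds.

```bash
python3 - <<'E'
from h import *
cs,cd=bot.camera_info("scene"),bot.camera_info("side")
for nm,q in(("blue",[(182,143),(210,127),(240,155),(213,172)]),("yel",[(170,380),(197,392),(165,433),(137,420)])):
    P=np.array([plane(cd,330+u/4,160+v/4,.082)[:2] for u,v in q]); print(nm,P.round(3).tolist(),P.mean(0).round(4),[np.linalg.norm(P[i]-P[i-1]).round(3) for i in range(4)])
for nm,a,b in(("blue",(250.2,245.3),(381.6,205.9)),("yel",(317.6,229.5),(369.4,271.7)),("aL",(208.6,236.5),(390.2,158.9)),("a1",(182,266.6),(374.1,145.2)),("a2",(154.4,282),(365.5,127.5)),("gL",(423.4,192),(342.2,416.1)),("g1",(406.2,216.3),(326.2,365.8)),("g2",(388.3,226.7),(316.6,326.9)),("jar",(258,265),(338,185)),
 ("coup",(320,262),(313,242)),("offc",(349,300),(244,239)),("can",(446,257),(148,240)),("white",(309,205),(430,286))):
    X,e=tri(cs,a,cd,b); print(nm,X.round(3),round(e,4))
E
```

```text
blue [[0.473, -0.078], [0.462, -0.093], [0.444, -0.078], [0.454, -0.063]] [ 0.4583 -0.0779] [np.float64(0.025), np.float64(0.019), np.float64(0.024), np.float64(0.019)]
yel [[0.443, 0.071], [0.43, 0.074], [0.438, 0.1], [0.452, 0.097]] [0.4406 0.0856] [np.float64(0.028), np.float64(0.014), np.float64(0.028), np.float64(0.014)]
blue [ 0.457 -0.081  0.055] 0.0034
yel [0.44  0.087 0.057] 0.007
aL [ 0.466 -0.173  0.104] 0.0011
a1 [ 0.516 -0.24   0.073] 0.0043
a2 [ 0.552 -0.298  0.072] 0.005
gL [0.414 0.368 0.105] 0.0025
g1 [0.462 0.299 0.076] 0.0075
g2 [0.496 0.24  0.078] 0.005
jar [ 0.557 -0.082  0.078] 0.0087
coup [0.562 0.058 0.057] 0.0
offc [0.694 0.086 0.051] 0.0047
can [0.772 0.236 0.191] 0.0037
white [0.331 0.091 0.063] 0.0016
```

>>> {"op": "step_arm", "data": {"increments": [{"x":0,"y":0,"z":-60},{"x":379,"y":-357,"z":-60,"twist":1.13},{"x":379,"y":-357,"z":-60,"twist":1.13},{"x":379,"y":-357,"z":-60,"twist":1.13},{"x":379,"y":-357,"z":-60,"twist":1.13},{"x":379,"y":-357,"z":-60,"twist":1.13},{"x":379,"y":-357,"z":-60,"twist":1.13},{"x":379,"y":-357,"z":-60,"twist":1.13},{"x":379,"y":-357,"z":-60,"twist":1.13},{"x":379,"y":-357,"z":-60,"twist":1.13},{"x":379,"y":-357,"z":-60,"twist":1.13,"grip":45},{"x":379,"y":-357,"z":-60,"twist":1.13,"grip":45}]}}

```text
invalid input at $.increments[0]: expected keys x, y, z, twist, grip
```

```bash
python3 - <<'E'
from h import *
from scipy.spatial.transform import Rotation as Ro
s=bot.get_state();im,c=grab("wrist");save("pics/w1.png",im)
print(s["tool_pos"],s["joint_pos"],np.degrees(Ro.from_rotvec(s["orientation"]).as_matrix()[:2,0]).round(3)/57.3,ray(c,320,240))
print(proj(c,(.457,-.08,.082)))
X,e=tri(bot.camera_info("scene"),(241.4,214),bot.camera_info("side"),(439.2,208.7));print("bigblue",X,e)
E
```

```text
[ 0.26707724 -0.56467826  0.19181177] [ 1.08747235  0.41794306 -0.01028746  1.61409776  0.00469388  1.11068771
 -0.05298029] [0.90390925 0.42757417] (array([ 0.33702628, -0.53220039,  0.37269677]), array([-0.26300703, -0.14437962, -0.95412355]))
(np.float64(-508.7046323904311), np.float64(-621.5642785442247))
bigblue [ 0.34495814 -0.08694451  0.0757197 ] 0.002397538100579815
```

View pics/w1.png

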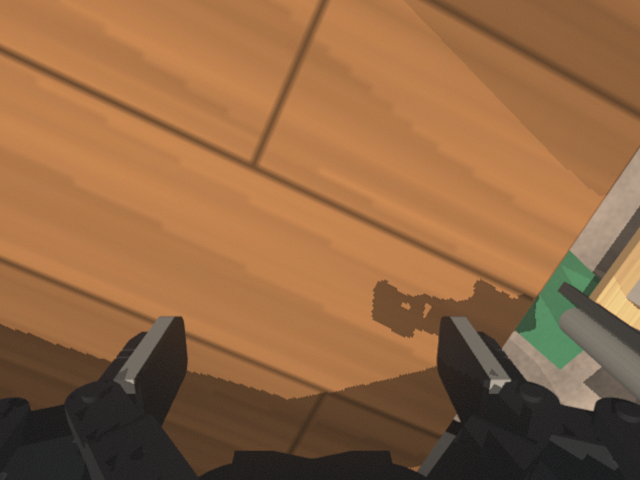

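The picture shows only bare bench between the open fingers at (150,350) and (470,350). The move was refused because every row needs all the keys, so I'll send it again.

>>> {"op": "step_arm", "data": {"increments": [{"x":0,"y":0,"z":-60,"twist":0,"grip":85},{"x":379,"y":-357,"z":-60,"twist":1.13,"grip":85},{"x":379,"y":-357,"z":-60,"twist":1.13,"grip":85},{"x":379,"y":-357,"z":-60,"twist":1.13,"grip":85},{"x":379,"y":-357,"z":-60,"twist":1.13,"grip":85},{"x":379,"y":-357,"z":-60,"twist":1.13,"grip":85},{"x":379,"y":-357,"z":-60,"twist":1.13,"grip":85},{"x":379,"y":-357,"z":-60,"twist":1.13,"grip":85},{"x":379,"y":-357,"z":-60,"twist":1.13,"grip":85},{"x":379,"y":-357,"z":-60,"twist":1.13,"grip":85},{"x":379,"y":-357,"z":-60,"twist":1.13,"grip":85},{"x":379,"y":-357,"z":-60,"twist":1.13,"grip":85}]}}

```text
time_s: 1.65
tool_pos: [0.4569, -0.0806, 0.2522]
orientation: [2.957, -1.06, -0.001]
contact_force: [-0.6, -0.4, -0.6]
opening: 0.0847
grip_force: 0.0
```

```bash
cat >> h.py <<'E'
from scipy.spatial.transform import Rotation as Ro
def pose():
    s=bot.get_state();R=Ro.from_rotvec(s["orientation"]).as_matrix()
    print("t",round(s["time_s"],2),"p",np.round(s["tool_pos"],4),"xang",np.degrees(np.arctan2(R[1,0],R[0,0])).round(2),"z",R[:,2].round(3),"q",np.round(s["joint_pos"],2),"F",np.round(s["contact_force"],1),"op",round(s["opening"],4))
    return np.array(s["tool_pos"]),R
E
python3 - <<'E'
from h import *
pose();im,c=grab("wrist");save("pics/w2.png",im)
print(proj(c,(.457,-.08,.082)),[(a.tolist(),b.tolist()) for a,b in blobs(mask(im,"b"),100)])
E
```

```text
t 1.65 p [ 0.4569 -0.0806  0.2522] xang -39.43 z [-0.001 -0.    -1.   ] q [ 0.38  0.08 -0.29  1.91  0.02  1.15 -2.17] F [-0.6 -0.4 -0.6] op 0.0847
(np.float64(312.137025169593), np.float64(201.88395529322474)) [([433.8, 6.7], [405, 0, 52, 20, 496]), ([406.4, 94.5], [395, 85, 24, 22, 285]), ([306.9, 194.3], [293, 171, 34, 44, 916]), ([372.9, 275.4], [358, 250, 38, 48, 270]), ([402.0, 308.0], [378, 285, 49, 47, 1159])]
```

View pics/w2.png

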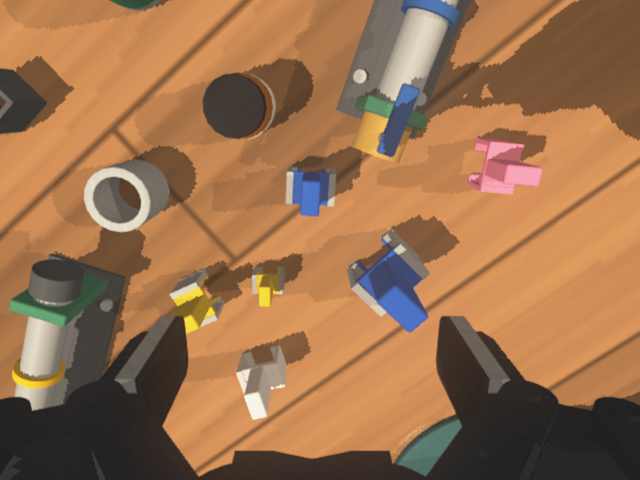

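Wrist view: small blue clip at (311,195) with the fin close to the image vertical, large yellow at (195,300), jar (237,105), large blue (395,285). Next are enlarged crops of both targets.

```bash
python3 - <<'E'
import cv2,numpy as np
a=cv2.imread("pics/w2.png")
r=lambda x,y:cv2.resize(a[y:y+60,x:x+50],None,fx=8,fy=8,interpolation=cv2.INTER_CUBIC)
cv2.imwrite("pics/c3.png",np.hstack([r(285,163),r(167,275)]))
E
```

```text
(no output)
```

View pics/c3.png

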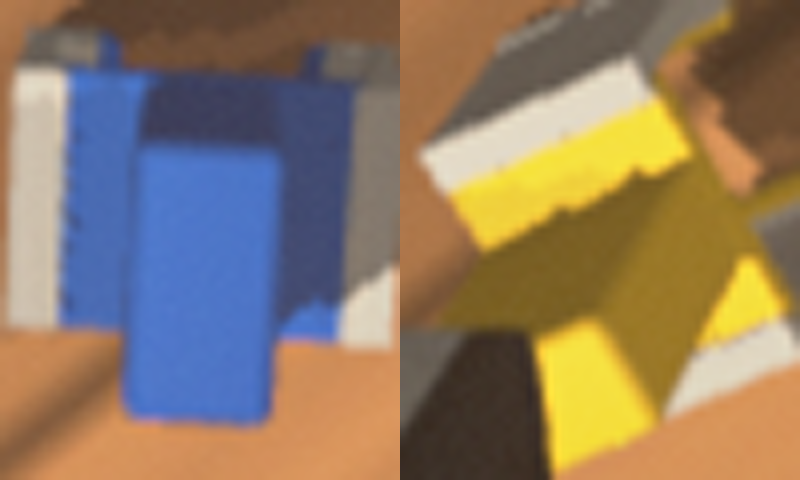

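```bash
python3 - <<'E'
from h import *
c=bot.camera_info("wrist");p,R=pose()
P=np.array([plane(c,285+u/8,163+v/8,.082) for u,v in [(143,150),(280,150),(272,418),(128,412)]])
print(P.mean(0),[np.linalg.norm(P[i]-P[i-1]).round(4) for i in range(4)],np.degrees(np.arctan2(*(P[0]+P[1]-P[2]-P[3])[1::-1])))
d=P.mean(0)-p;d[2]=.045-p[2];print("tool mm",(R.T@d*1000).round(1))
S=[plane(c,167+(u-400)/8,275+v/8,.04) for u,v in[(425,155),(630,65)]];print("yel strip",S,np.degrees(np.arctan2(*(S[1]-S[0])[1::-1])))
E
```

```text
t 1.7 p [ 0.4569 -0.0812  0.2522] xang -39.5 z [-0. -0. -1.] q [ 0.38  0.08 -0.29  1.91  0.02  1.15 -2.17] F [-1.2 -0.8 -0.3] op 0.0849
[ 0.45985171 -0.08143371  0.082     ] [np.float64(0.0276), np.float64(0.014), np.float64(0.0282), np.float64(0.0151)] -41.98710738026985
tool mm [  2.5  -1.8 207.2]
yel strip [array([0.4671498 , 0.09361678, 0.04      ]), array([0.45967577, 0.06556466, 0.04      ])] -104.91894350669416
```

>>> {"op": "step_arm", "data": {"increments": [{"x":2.5,"y":-1.8,"z":60,"twist":0.045,"grip":55},{"x":2.5,"y":-1.8,"z":110,"twist":0.045,"grip":55},{"x":2.5,"y":-1.8,"z":150,"twist":0.045,"grip":55},{"x":2.5,"y":-1.8,"z":180,"twist":0.045,"grip":55},{"x":2.5,"y":-1.8,"z":200,"twist":0.045,"grip":55},{"x":2.5,"y":-1.8,"z":207,"twist":0.045,"grip":55},{"x":2.5,"y":-1.8,"z":207,"twist":0.045,"grip":55},{"x":2.5,"y":-1.8,"z":207,"twist":0.045,"grip":10},{"x":2.5,"y":-1.8,"z":207,"twist":0.045,"grip":10},{"x":2.5,"y":-1.8,"z":207,"twist":0.045,"grip":10},{"x":2.5,"y":-1.8,"z":207,"twist":0.045,"grip":10},{"x":2.5,"y":-1.8,"z":207,"twist":0.045,"grip":10}]}}

```text
time_s: 3.2
tool_pos: [0.4603, -0.0804, 0.0454]
orientation: [-2.933, 1.126, -0.0]
contact_force: [-0.6, -0.7, 0.1]
opening: 0.0099
grip_force: 0.0
```

```bash
python3 - <<'E'
from h import *
pose()
b,c=grab("side");a,c=grab("wrist")
save("pics/v1.png",np.hstack([cv2.resize(a,(400,300)),cv2.resize(b[150:270,320:480],(400,300))]))
E
```

```text
t 3.2 p [ 0.4603 -0.0804  0.0454] xang -42.01 z [ 0.  0. -1.] q [ 0.33  0.37 -0.26  2.11  0.15  0.68 -2.33] F [-0.6 -0.7  0.1] op 0.0099
```

View pics/v1.png

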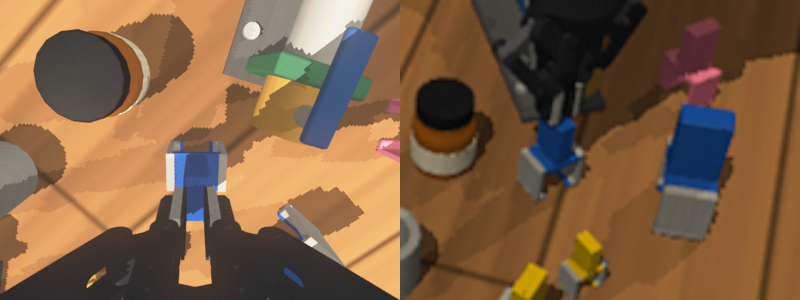

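```bash
python3 - <<'E'
from h import *
p,R=pose()
for n in("side","wrist"):
    im,c=grab(n)
    for q in(p,p-R[:,2]*.0187):
        u,v=proj(c,q); print(n,round(u),round(v), "in v1:",(round(u*.625),round(v*.625)) if n=="wrist" else (round(400+(u-320)*2.5),round((v-150)*2.5)))
    m=mask(im,"b"); print([(a.tolist(),b.tolist()) for a,b in blobs(m,100)])
E
```

```text
t 3.3 p [ 0.4603 -0.0804  0.0454] xang -42.01 z [-0.  0. -1.] q [ 0.33  0.37 -0.26  2.11  0.15  0.68 -2.33] F [-0.9 -0.7  0.2] op 0.0099
side 380 209 in v1: (551, 146)
side 381 202 in v1: (553, 131)
[([368.6, 13.6], [354, 0, 40, 33, 825]), ([439.2, 208.7], [423, 192, 31, 35, 719]), ([381.8, 208.4], [372, 197, 20, 28, 287]), ([25.5, 443.6], [0, 406, 57, 74, 2118])]
wrist 314 282 in v1: (196, 176)
wrist 314 300 in v1: (196, 188)
[([562.0, 52.1], [553, 47, 19, 15, 105]), ([550.7, 136.6], [511, 62, 93, 127, 3412]), ([289.0, 268.0], [279, 245, 43, 53, 926]), ([320.8, 297.5], [296, 244, 54, 109, 3101]), ([468.8, 442.3], [455, 427, 30, 33, 330])]
```

View it.

v1: wrist half shows the fingertips at (175,205) and (208,205), close to the fin at (195,190). In the side half the fingers seem to end at the fin top (555,115). A closer crop will settle this.

```bash
python3 - <<'E'
from h import *
b,c=grab("side");a,c2=grab("wrist")
for im,cc in((a,c2),):
    pass
save("pics/v2.png",np.hstack([cv2.resize(a[220:380,240:400],(400,400),interpolation=2),cv2.resize(b[160:240,340:420],(400,400),interpolation=2)]))
E
```

```text
(no output)
```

View pics/v2.png

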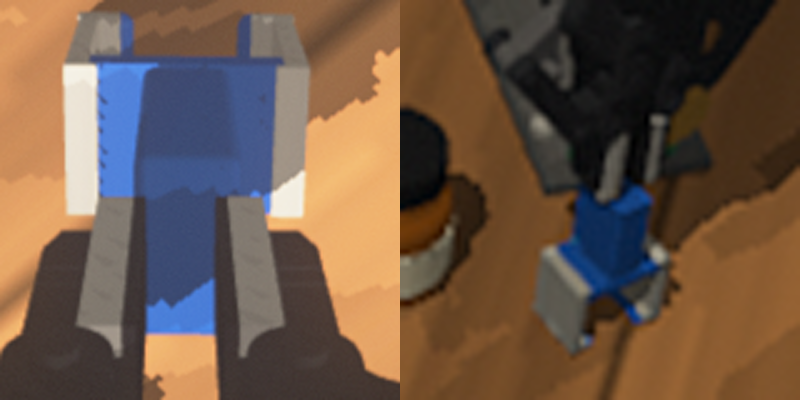

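```bash
python3 - <<'E'
from h import *
p,R=pose();c=bot.camera_info("wrist");s=bot.camera_info("side");o,_=ray(c,320,240)
print("cam rel TCP in tool",(R.T@(o-p)*1e3).round(1),"fx",c["fx"])
a=np.radians(-42);ex=np.array([np.cos(a),np.sin(a),0]);ey=np.array([-ex[1],ex[0],0]);C=np.array([.4599,-.0814,0])
def sh(nm,X):
    u=proj(c,X);v=proj(s,X);print(nm,"wristcrop",[round((u[0]-240)*2.5),round((u[1]-220)*2.5)],"sidecrop",[round(400+(v[0]-340)*5),round((v[1]-160)*5)])
for sx in(-1,1):
  for sy in(-1,1):
    sh(f"fintop{sx}{sy}",C+ex*.015*sx+ey*.008*sy+[0,0,.082])
    sh(f"armtop{sx}{sy}",C+ex*.015*sx+ey*.0225*sy+[0,0,.038])
for sy in(-1,1):
  sh("tip predicted +x edge",p+R[:,0]*.011+R[:,1]*.005*sy)
E
```

```text
t 3.5 p [ 0.4602 -0.0804  0.0454] xang -42.01 z [-0.  0. -1.] q [ 0.33  0.37 -0.26  2.11  0.15  0.68 -2.33] F [-0.5 -0.  -0.1] op 0.0101
cam rel TCP in tool [  76.8   -0.8 -180.9] fx 432.15469666241097
fintop-1-1 wristcrop [244, 338] sidecrop [650, 196]
armtop-1-1 wristcrop [307, 211] sidecrop [665, 256]
fintop-11 wristcrop [139, 338] sidecrop [617, 210]
armtop-11 wristcrop [72, 211] sidecrop [576, 296]
fintop1-1 wristcrop [248, 156] sidecrop [607, 150]
armtop1-1 wristcrop [312, 62] sidecrop [624, 212]
fintop11 wristcrop [137, 156] sidecrop [575, 164]
armtop11 wristcrop [67, 62] sidecrop [536, 250]
tip predicted +x edge wristcrop [156, 98] sidecrop [576, 230]
tip predicted +x edge wristcrop [213, 98] sidecrop [596, 222]
```

```bash
python3 - <<'E'
from h import *
p,R=pose();c=bot.camera_info("wrist");s=bot.camera_info("side")
for w,d in(((313,300),(386.4,198)),((284,300),(382,199)),((338,300),(391,197))):
    X,e=tri(c,w,s,d);print(X.round(4),e.round(4),"tool",(R.T@(X-p)*1e3).round(1))
E
```

```text
t 3.5 p [ 0.4602 -0.0804  0.0454] xang -42.01 z [-0.  0. -1.] q [ 0.33  0.37 -0.26  2.11  0.15  0.68 -2.33] F [-0.5 -0.  -0.1] op 0.0101
[ 0.4574 -0.0843  0.0725] 0.0122 tool [  0.5   4.8 -27.1]
[ 0.4654 -0.0767  0.0749] 0.0128 tool [  1.4  -6.2 -29.5]
[ 0.4495 -0.0913  0.0706] 0.0133 tool [ -0.7  15.3 -25.2]
```

>>> {"op": "step_arm", "data": {"increments": [{"x":0,"y":0,"z":0,"twist":0,"grip":0},{"x":0,"y":0,"z":0,"twist":0,"grip":0},{"x":0,"y":0,"z":0,"twist":0,"grip":0}]}}

```text
time_s: 3.88
tool_pos: [0.4602, -0.0804, 0.0454]
orientation: [-2.933, 1.126, 0.0]
contact_force: [0.1, -1.2, 0.4]
opening: -0.0002
grip_force: 0.0
```

```bash
python3 - <<'E'
from h import *
b,c=grab("side");a,c2=grab("wrist");d,c3=grab("scene")
save("pics/v3.png",np.hstack([cv2.resize(a[220:380,260:370],(275,400),interpolation=2),cv2.resize(b[170:230,355:407],(260,300),interpolation=2)[:,:].copy() if 0 else cv2.resize(b[160:240,355:410],(275,400),interpolation=2),cv2.resize(d[200:280,225:275],(250,400),interpolation=2)]))
E
```

```text
(no output)
```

View pics/v3.png

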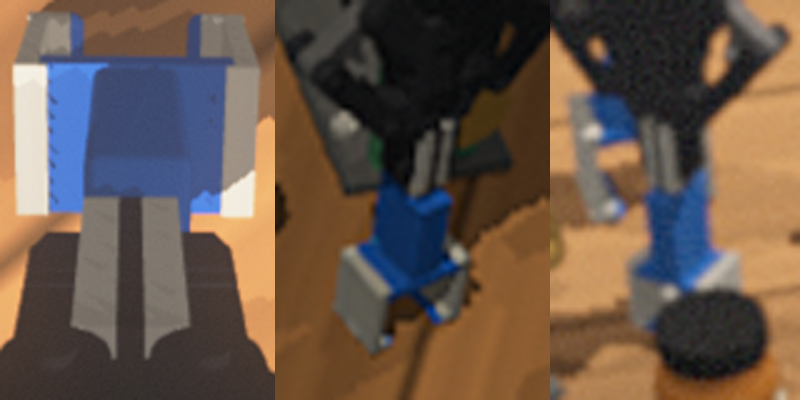

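```bash
python3 - <<'E'
from h import *
p,R=pose();w=bot.camera_info("wrist");s=bot.camera_info("side");c=bot.camera_info("scene")
for A in((c,(248,238),s,(386.4,198)),(w,(312,298.8),c,(248,238)),(w,(312,298.8),s,(386.4,198))):
    X,e=tri(*A);print(X.round(4),e.round(4),"tool",(R.T@(X-p)*1e3).round(1))
print(R.T@(plane(w,312,298.8,.084)-p)*1e3)
E
```

```text
t 4.03 p [ 0.4602 -0.0804  0.0454] xang -42.01 z [-0.  0. -1.] q [ 0.33  0.37 -0.26  2.11  0.15  0.68 -2.33] F [ 0.3  0.4 -1. ] op 0.0001
[ 0.4518 -0.0855  0.0744] 0.0004 tool [ -2.8   9.5 -29. ]
[ 0.4688 -0.0869  0.0859] 0.0002 tool [ 10.7  -0.9 -40.5]
[ 0.4577 -0.0844  0.0723] 0.0128 tool [  0.8   4.7 -26.9]
[  9.9238288   -0.78947845 -38.62537378]
```

The closed fingertips stand just above the fin top. Wrist and scene together put the tip's front edge at tool (+10.7, −0.9, −40.5), and the +11 matches the 22 mm pads. So the real fingertips are about 40 mm behind the reported TCP. I'll open, go 40 mm lower while watching the force, and close.

>>> {"op": "step_arm", "data": {"increments": [{"x":0,"y":0,"z":0,"twist":0,"grip":50},{"x":0,"y":0,"z":0,"twist":0,"grip":50},{"x":0,"y":0,"z":0,"twist":0,"grip":50},{"x":0,"y":0,"z":10,"twist":0,"grip":50},{"x":0,"y":0,"z":20,"twist":0,"grip":50},{"x":0,"y":0,"z":30,"twist":0,"grip":50},{"x":0,"y":0,"z":36,"twist":0,"grip":50},{"x":0,"y":0,"z":36,"twist":0,"grip":50}]}}

```text
time_s: 5.03
tool_pos: [0.46, -0.0803, 0.0089]
orientation: [2.933, -1.126, -0.002]
contact_force: [-0.9, 1.0, -0.5]
opening: 0.0502
grip_force: 0.0
```

>>> {"op": "step_arm", "data": {"increments": [{"x":0,"y":0,"z":0,"twist":0,"grip":5},{"x":0,"y":0,"z":0,"twist":0,"grip":5},{"x":0,"y":0,"z":0,"twist":0,"grip":5},{"x":0,"y":0,"z":0,"twist":0,"grip":5},{"x":0,"y":0,"z":0,"twist":0,"grip":5},{"x":0,"y":0,"z":0,"twist":0,"grip":5}]}}

```text
time_s: 5.78
tool_pos: [0.4605, -0.0805, 0.0096]
orientation: [-2.933, 1.126, -0.001]
contact_force: [-1.5, -0.1, 5.5]
opening: 0.0153
grip_force: 61.0
```

>>> {"op": "step_arm", "data": {"increments": [{"x":0,"y":0,"z":-15,"twist":0,"grip":5},{"x":0,"y":0,"z":-60,"twist":0,"grip":5},{"x":0,"y":0,"z":-110,"twist":0,"grip":5},{"x":0,"y":0,"z":-150,"twist":0,"grip":5},{"x":30,"y":18,"z":-170,"twist":0.07,"grip":5},{"x":62,"y":37,"z":-170,"twist":0.14,"grip":5},{"x":93,"y":56,"z":-170,"twist":0.21,"grip":5},{"x":123,"y":74,"z":-170,"twist":0.279,"grip":5},{"x":123,"y":74,"z":-170,"twist":0.279,"grip":5},{"x":123,"y":74,"z":-170,"twist":0.279,"grip":5}]}}

```text
time_s: 7.02
tool_pos: [0.502, -0.217, 0.1798]
orientation: [-2.748, 1.521, 0.0]
contact_force: [0.2, 0.7, -0.9]
opening: 0.0149
grip_force: 60.2
```

```bash
python3 - <<'E'
from h import *
p,R=pose();im,c=grab("wrist");save("pics/w3.png",im)
m=mask(im,"b");print([(a.round().tolist(),b.tolist()) for a,b in blobs(m,80)])
for n,X in(("a1",(.516,-.24,.087)),("a2",(.552,-.298,.087)),("lev",(.466,-.173,.104))): print(n,np.round(proj(c,X)))
E
```

```text
t 7.03 p [ 0.502  -0.217   0.1798] xang -57.94 z [ 0.     0.001 -1.   ] q [ 0.5   0.3  -0.17  1.82  0.06  1.03 -2.28] F [ 0.2  0.7 -0.9] op 0.0149
[([320.0, 74.0], [290, 67, 60, 14, 732]), ([314.0, 186.0], [294, 180, 40, 12, 413]), ([285.0, 260.0], [283, 248, 5, 23, 103]), ([313.0, 345.0], [269, 274, 86, 145, 7385])]
a1 [314. 186.]
a2 [315.  71.]
lev [324. 316.]
```

```bash
python3 - <<'E'
from h import *
im=cv2.cvtColor(cv2.imread("pics/w3.png"),cv2.COLOR_BGR2RGB);hsv=cv2.cvtColor(im,cv2.COLOR_RGB2HSV);m=mask(im,"b")
for r in(70,74,78,182,186,190):
    x=np.where(m[r,260:380])[0]+260;print("collar row",r,x.min(),x.max(),len(x))
for r in(95,115,135,155,170): print(r,"".join("#" if s<45 and v>90 else("." if s<45 else "-") for s,v in hsv[r,260:380:2,1:]))
for col in(310,320): 
    x=np.where(m[:230,col])[0];print(col,x.min() if len(x) else None,x.tolist())
E
```

```text
collar row 70 291 348 57
collar row 74 291 349 58
collar row 78 291 347 57
collar row 182 296 331 36
collar row 186 296 332 37
collar row 190 300 333 34
95 ------#######################################...........----
115 ------#######################################..........-----
135 ------######################################...........-----
155 ------######################################.........-------
170 ------######################################.#........------
310 67 [67, 68, 69, 70, 71, 72, 73, 74, 75, 76, 77, 78, 79, 181, 182, 183, 184, 185, 186, 187, 188, 189, 190, 191]
320 67 [67, 68, 69, 70, 71, 72, 73, 74, 75, 76, 77, 78, 79, 181, 182, 183, 184, 185, 186, 187, 188, 189, 190, 191]
```

View pics/w3.png

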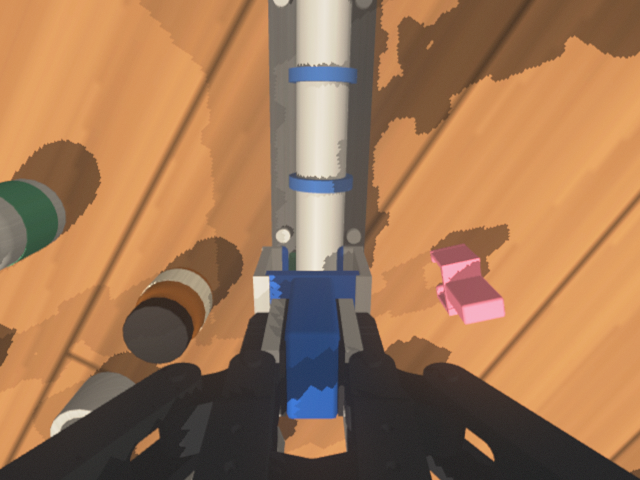

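The picture shows the bare pipe between collars at (322,74) and (320,184). The clip is held upright, with the bottom edge of its fin top at (312,417), columns 288–337.

```bash
python3 - <<'E'
from h import *
p,R=pose();c=bot.camera_info("wrist")
T=lambda X:(R.T@(X-p)*1e3).round(1)
print("fin top rear edge",T(plane(c,312.5,417,.2522)))
e=[T(plane(c,u,r,.066)) for u,r in((324,20),(320.5,222),(322.5,74),(320.5,184))];print("axis pts",e)
print("collar x",T(plane(c,320,73.5,.087)),T(plane(c,320,186,.087)))
d=e[0]-e[1];print("ang tool",np.degrees(np.arctan2(d[1],d[0])))
E
```

```text
t 7.08 p [ 0.502  -0.2168  0.1798] xang -57.91 z [ 0.  0. -1.] q [ 0.5   0.3  -0.17  1.82  0.06  1.03 -2.28] F [-0.2  0.6 -1.5] op 0.0152
fin top rear edge [-13.5  -0.8 -72.4]
axis pts [array([126.2,   6.4, 113.8]), array([ -2.7,   5.1, 113.8]), array([ 95. ,   5.8, 113.8]), array([ 24.3,   4.9, 113.8])]
collar x [94.   3.8 92.8] [26.7  4.2 92.8]
ang tool 0.5778276815184313
```

>>> {"op": "step_arm", "data": {"increments": [{"x":30,"y":3,"z":0,"twist":0.01,"grip":5},{"x":60,"y":6,"z":0,"twist":0.01,"grip":5},{"x":60,"y":6,"z":25,"twist":0.01,"grip":5},{"x":60,"y":6,"z":50,"twist":0.01,"grip":5},{"x":60,"y":6,"z":75,"twist":0.01,"grip":5},{"x":60,"y":6,"z":88,"twist":0.01,"grip":5},{"x":60,"y":6,"z":88,"twist":0.01,"grip":5}]}}

```text
time_s: 7.95
tool_pos: [0.5286, -0.2711, 0.0912]
orientation: [-2.741, 1.536, 0.002]
contact_force: [-0.8, 0.3, -0.5]
opening: 0.0152
grip_force: 60.2
```

```bash
python3 - <<'E'
from h import *
p,R=pose();im,c=grab("wrist");save("pics/w4.png",im)
m=mask(im,"b");print([(a.round().tolist(),b.tolist()) for a,b in blobs(m,80)])
hsv=cv2.cvtColor(im,cv2.COLOR_RGB2HSV)
for r in range(60,300,20): print(r,"".join("b" if q else "#" if s<45 and v>90 else("." if s<45 else "-") for q,(s,v) in zip(m[r,240:400:2],hsv[r,240:400:2,1:])))
E
```

```text
t 7.95 p [ 0.5286 -0.2711  0.0912] xang -58.52 z [-0.001  0.001 -1.   ] q [ 0.53  0.48 -0.14  1.78  0.08  0.89 -2.24] F [-0.8  0.3 -0.5] op 0.0152
[([286.0, 203.0], [269, 192, 38, 22, 545]), ([313.0, 337.0], [270, 247, 88, 171, 8318])]
60 --######################################################...............---------
80 ---#############..######################################.############..---------
100 ---####################################################...............----------
120 ----####################################################..............----------
140 ----###################################################...............----------
160 ----###################################################..............-----------
180 -----##################################################.............------------
200 -----#########-bbbbbbbbbbbbbbb-----------------------------.........------------
220 ------################################################.........-..--------------
240 ------################################################.............-------------
260 -------##############-bb-########################bb-############..--------------
280 -------########bbbbbbbb-bbb-bbbbbbbbbbbbbbbbbbbbbbbbbbbbbb########--------------
```

```bash
python3 - <<'E'
from h import *
p,R=pose();c=bot.camera_info("wrist")
im=cv2.cvtColor(cv2.imread("pics/w4.png"),cv2.COLOR_BGR2RGB)
T=lambda X:(R.T@(X-p)*1e3).round(1)
sat=cv2.cvtColor(im,cv2.COLOR_RGB2HSV)[...,1]; b=im[...,2].astype(int)-im[...,0]
for r in(198,203,208):
    x=np.where(b[r,250:380]>8)[0]+250;print(r,x.min(),x.max(),T(plane(c,(x.min()+x.max())/2,r,.066)))
m=mask(im,"b")
for r in(380,400,410):
    x=np.where(b[r,270:360]>20)[0]+270;print(r,x.min(),x.max(),T(plane(c,(x.min()+x.max())/2,r,.082+.0912-.0096)))
E
```

```text
t 8.0 p [ 0.5291 -0.2715  0.0919] xang -58.54 z [ 0.  0. -1.] q [ 0.53  0.48 -0.14  1.78  0.08  0.89 -2.24] F [ 0.3 -0.6 -0.4] op 0.0153
198 267 357 [33.  -1.  25.9]
203 268 357 [30.5 -0.7 25.9]
208 270 355 [28.  -0.7 25.9]
380 286 337 [ -1.   -1.1 -71.7]
400 287 337 [ -8.   -1.  -71.7]
410 286 337 [-11.6  -1.1 -71.7]
```

>>> {"op": "step_arm", "data": {"increments": [{"x":0,"y":0,"z":8,"twist":0,"grip":5},{"x":0,"y":0,"z":14,"twist":0,"grip":5},{"x":0,"y":0,"z":19,"twist":0,"grip":5},{"x":0,"y":0,"z":24,"twist":0,"grip":5},{"x":0,"y":0,"z":29,"twist":0,"grip":5},{"x":0,"y":0,"z":33,"twist":0,"grip":5},{"x":0,"y":0,"z":33,"twist":0,"grip":5}]}}

```text
time_s: 8.88
tool_pos: [0.5287, -0.2717, 0.0583]
orientation: [2.74, -1.537, -0.001]
contact_force: [-2.0, 1.4, 2.5]
opening: 0.0156
grip_force: 60.8
```

>>> {"op": "step_arm", "data": {"increments": [{"x":0,"y":0,"z":1,"twist":0,"grip":5},{"x":0,"y":0,"z":2,"twist":0,"grip":5},{"x":0,"y":0,"z":2,"twist":0,"grip":5}]}}

```text
time_s: 9.25
tool_pos: [0.5289, -0.2718, 0.0582]
orientation: [2.74, -1.537, 0.0]
contact_force: [-13.3, 6.4, 34.1]
opening: 0.015
grip_force: 65.5
```

Bottomed out firmly at the predicted home height (0.058). I'll back off the overpress and release.

>>> {"op": "step_arm", "data": {"increments": [{"x":0,"y":0,"z":-2,"twist":0,"grip":5},{"x":0,"y":0,"z":-2,"twist":0,"grip":5},{"x":0,"y":0,"z":-2,"twist":0,"grip":40},{"x":0,"y":0,"z":-2,"twist":0,"grip":40},{"x":0,"y":0,"z":-2,"twist":0,"grip":40},{"x":0,"y":0,"z":-2,"twist":0,"grip":40},{"x":0,"y":0,"z":-40,"twist":0,"grip":40},{"x":0,"y":0,"z":-80,"twist":0,"grip":40},{"x":0,"y":0,"z":-130,"twist":0,"grip":40},{"x":0,"y":0,"z":-170,"twist":0,"grip":40},{"x":0,"y":0,"z":-170,"twist":0,"grip":40}]}}

```text
time_s: 10.62
tool_pos: [0.5301, -0.2724, 0.2296]
orientation: [-2.74, 1.537, -0.008]
contact_force: [0.7, -0.1, -0.2]
opening: 0.04
grip_force: 0.0
```

```bash
python3 - <<'E'
from h import *
p,R=pose();im,c=grab("wrist");save("pics/w5.png",im)
m=mask(im,"b");print([(a.round().tolist(),b.tolist()) for a,b in blobs(m,80)])
T=lambda X:(R.T@(X-p)*1e3).round(1)
a=np.radians(-58.5);ex=np.array([np.cos(a),np.sin(a),0]);ey=np.array([-ex[1],ex[0],0]);C=np.array([.529,-.2716,.131])
for s,t in((1,1),(1,-1),(-1,-1),(-1,1)): print("exp fin top",np.round(proj(c,C+ex*.015*s+ey*.008*t)))
b=im[...,2].astype(int)-im[...,0]
for n in("scene","side"):
    i2,c2=grab(n);save(f"pics/{n}5.png",i2);print(n,[(x.round().tolist(),y.tolist()) for x,y in blobs(mask(i2,"b",(90,100,470,330)),30)])
    for q in (.131,.087): print("exp",q,np.round(proj(c2,C*[1,1,0]+[0,0,q])))
x=-p+[.4406,.0856,.25];
E
```

```text
t 10.62 p [ 0.5301 -0.2724  0.2296] xang -58.57 z [ 0.005 -0.002 -1.   ] q [ 0.54  0.33 -0.15  1.65  0.05  1.16 -2.22] F [ 0.7 -0.1 -0.2] op 0.04
[([310.0, 166.0], [288, 161, 47, 11, 412]), ([313.0, 224.0], [289, 192, 46, 66, 2124]), ([313.0, 359.0], [306, 333, 16, 54, 810]), ([368.0, 440.0], [345, 423, 40, 29, 620])]
exp fin top [303. 205.]
exp fin top [327. 204.]
exp fin top [326. 248.]
exp fin top [303. 248.]
scene [([99.0, 133.0], [90, 100, 27, 57, 963]), ([189.0, 122.0], [183, 100, 13, 46, 267]), ([322.0, 115.0], [288, 100, 71, 35, 2163]), ([390.0, 111.0], [363, 100, 56, 25, 1181]), ([241.0, 214.0], [233, 196, 20, 33, 343]), ([209.0, 236.0], [200, 231, 19, 11, 55]), ([162.0, 260.0], [154, 247, 19, 26, 313]), ([182.0, 267.0], [175, 259, 12, 18, 53]), ([154.0, 281.0], [148, 274, 11, 17, 54])]
exp 0.131 [161. 250.]
exp 0.087 [165. 267.]
side [([372.0, 126.0], [359, 112, 23, 27, 305]), ([374.0, 146.0], [367, 141, 19, 16, 75]), ([390.0, 159.0], [384, 150, 13, 18, 103]), ([439.0, 209.0], [423, 192, 31, 35, 719])]
exp 0.131 [374. 116.]
exp 0.087 [372. 132.]
```

```bash
python3 - <<'E'
from h import *
p,R=pose();im,c=grab("wrist")
T=lambda X:(R.T@(X-p)*1e3).round(1)
b=im[...,2].astype(int)-im[...,0]; v=im.max(2)
for r in range(186,266,6):
    x=np.where(b[r,270:350]>20)[0]+270;print(r,(x.min(),x.max()) if len(x) else None, v[r,300:334:6].tolist())
C=np.array([.529,-.2716,0]);a=np.radians(-58.5);ex=np.array([np.cos(a),np.sin(a),0])
for z in(.131,.087): print(z,[np.round(proj(c,C+ex*s+[0,0,z]))[1] for s in(.015,-.015)])
for n in("scene","side"):
    i2,c2=grab(n);bb=i2[...,2].astype(int)-i2[...,0]
    y0,x0={"scene":(244,150),"side":(108,355)}[n]
    print(n);[print(y0+i,"".join("%3d"%q for q in bb[y0+i,x0:x0+30]//4)) for i in range(0,34,2)]
E
```

```text
t 10.78 p [ 0.5285 -0.2716  0.2255] xang -58.57 z [-0.001  0.001 -1.   ] q [ 0.54  0.34 -0.15  1.65  0.05  1.16 -2.22] F [-0.5  0.5 -0.4] op 0.0403
186 None [131, 201, 130, 130, 133, 130]
192 (np.int64(290), np.int64(333)) [204, 101, 100, 104, 116, 116]
198 (np.int64(290), np.int64(333)) [154, 99, 100, 100, 115, 117]
204 (np.int64(290), np.int64(333)) [139, 149, 147, 147, 114, 114]
210 (np.int64(290), np.int64(333)) [173, 207, 203, 202, 116, 112]
216 (np.int64(290), np.int64(332)) [170, 205, 203, 202, 116, 115]
222 (np.int64(290), np.int64(333)) [171, 204, 203, 198, 114, 202]
228 (np.int64(291), np.int64(333)) [170, 204, 201, 202, 182, 190]
234 (np.int64(300), np.int64(323)) [168, 205, 202, 200, 171, 138]
240 (np.int64(286), np.int64(337)) [166, 203, 201, 200, 169, 129]
246 (np.int64(285), np.int64(337)) [111, 168, 169, 168, 114, 138]
252 (np.int64(288), np.int64(335)) [175, 188, 179, 170, 159, 141]
258 None [203, 222, 214, 203, 187, 132]
264 None [210, 228, 222, 207, 184, 131]
0.131 [np.float64(203.0), np.float64(247.0)]
0.087 [np.float64(190.0), np.float64(229.0)]
scene
244 -27-26-
[... 2523 characters left out ...]
17 16 16 17 18 12 -8-15-18-19-16-15
128   2  2  2 -3  8 17 13  6 -2  1  1  0  5  9 16 16 15 17 18 16 16 17 17  8 -2 -5-12-18-19-19
130   1  2  1  8 14 15  3 -6 -7 -2 14 28 26 24 18 15 14 17 17 16 16 16 17 17  3 -2 -5-11-17-19
132   1 -1 -2  5 13 14 -1 -4 -4 -6 -4 12 28 25 23 18 16 16 17 16 16 16 15 15 14  0 -5 -5-11-20
134  -2 -2 -3 -2  8 11 -1 -4 -4 -5 -6 -3 12 27 26 24 19 16 16 16 16 16 17 21 29 33  4 -5 -3-13
136  -2 -2 -2 -3  0  5 -1 -4 -3 -3 -5 -6 -4 13 25 23 22 20 18 18 20 21 20 17 13 12 12  0 -5-17
138  -2 -2 -2 -2 -2 -3 -3 -3 -3 -3 -4 -3  7 12  7  7  0 -2 -2 -2 -4 -7 -7 -6 -5 -4 -4 -3-10-20
140  -2 -2 -2 -2 -1 -3 -4 -3 -3 -3 -4 -3 -2 -4 -5 -6 -6 -8 -4  0  0  4 10 13  9 10  6  0-10-21
```

Blue clip fin top spans rows 205–245 against 203–247 expected, and fin and crown are concentric, so it is home and upright. Next, the yellow clip.

>>> {"op": "step_arm", "data": {"increments": [{"x":-50,"y":-16,"z":-25,"twist":-0.18,"grip":60},{"x":-100,"y":-32,"z":-25,"twist":-0.36,"grip":60},{"x":-150,"y":-48,"z":-25,"twist":-0.54,"grip":60},{"x":-200,"y":-64,"z":-25,"twist":-0.72,"grip":60},{"x":-250,"y":-80,"z":-25,"twist":-0.9,"grip":60},{"x":-300,"y":-96,"z":-25,"twist":-1.08,"grip":60},{"x":-351,"y":-112,"z":-25,"twist":-1.26,"grip":60},{"x":-351,"y":-112,"z":-25,"twist":-1.44,"grip":60},{"x":-351,"y":-112,"z":-25,"twist":-1.62,"grip":60},{"x":-351,"y":-112,"z":-25,"twist":-1.8,"grip":60},{"x":-351,"y":-112,"z":-25,"twist":-1.98,"grip":60},{"x":-351,"y":-112,"z":-25,"twist":-2.16,"grip":60}]}}

```text
time_s: 12.42
tool_pos: [0.4411, 0.0861, 0.2509]
orientation: [-2.641, -1.7, 0.001]
contact_force: [-0.1, 0.3, 0.8]
opening: 0.0601
grip_force: 0.0
```

>>> {"op": "step_arm", "data": {"increments": [{"x":0,"y":0,"z":0,"twist":-0.17,"grip":60},{"x":0,"y":0,"z":0,"twist":-0.17,"grip":60},{"x":0,"y":0,"z":0,"twist":-0.17,"grip":60},{"x":0,"y":0,"z":0,"twist":-0.17,"grip":60}]}}

```text
time_s: 12.92
tool_pos: [0.4413, 0.0861, 0.2513]
orientation: [-2.496, -1.908, 0.0]
contact_force: [-0.0, -0.6, 0.2]
opening: 0.06
grip_force: 0.0
```

```bash
python3 - <<'E'
from h import *
p,R=pose();im,c=grab("wrist");save("pics/w6.png",im)
m=mask(im,"y");print([(a.round().tolist(),b.tolist()) for a,b in blobs(m,60)])
print(proj(c,(.4406,.0856,.082)))
T=lambda X:(R.T@(X-p)*1e3).round(1)
h=cv2.cvtColor(im,cv2.COLOR_RGB2HSV)
ok=(h[...,0]>20)&(h[...,0]<34)&(h[...,1]>120)
u,v=map(int,proj(c,(.4406,.0856,.082)))
for r in range(v-44,v+40,3): print(r,"".join(("%d"%(q//26)) if k else "." for q,k in zip(h[r,u-40:u+40:2,2],ok[r,u-40:u+40:2])))
print(u,v)
E
```

```text
t 12.93 p [0.4413 0.0861 0.2513] xang 74.8 z [-0.  0. -1.] q [ 0.3   0.06 -0.58  1.94  0.04  1.15 -0.56] F [-0.  -0.6  0.2] op 0.06
[([325.0, 190.0], [321, 170, 9, 37, 267]), ([308.0, 197.0], [294, 174, 27, 43, 853]), ([302.0, 255.0], [293, 250, 20, 12, 103]), ([298.0, 273.0], [287, 265, 23, 16, 214])]
(np.float64(309.7470245613383), np.float64(202.2036423217643))
158 ........................................
161 ........................................
164 ........................................
167 ........................................
170 ...............8............9...........
173 ...............8............8...........
176 .............999987777777688888.........
179 .............999977777777688899.........
182 .............999977777777778899.........
185 .............999989999999978999.........
188 .............999989999999978999.........
191 .............999989999999978999.........
194 .............999989999999979999.........
197 .............999989999999979999.........
200 .............999989999999979999.........
203 .............999989999999989999.........
206 ..............99889999999978888.........
209 .................8999999997.............
212 .................8999999997.............
215 .................8999999997.............
218 ........................................
221 ........................................
224 ........................................
227 ........................................
230 ........................................
233 ........................................
236 ........................................
239 ........................................
309 202
```

```bash
python3 - <<'E'
from h import *
p,R=pose();c=bot.camera_info("wrist")
T=lambda X:(R.T@(X-p)*1e3).round(1)
for u,v in((312.5,184),(312.5,216.5),(303,200),(322,200),(312.5,200.3)): print(T(plane(c,u,v,.082)))
im=cv2.cvtColor(cv2.imread("pics/w6.png"),cv2.COLOR_BGR2RGB);b=im.min(2).astype(int);v=im.max(2)
h=cv2.cvtColor(im,cv2.COLOR_RGB2HSV)
for r in range(188,216,6): 
    x=np.where((h[r,285:340,1]>120)&(h[r,285:340,0]>20))[0]+285; print(r,x.min(),x.max())
    print(v[r,296:328].tolist())
E
```

```text
t 12.97 p [0.4413 0.0862 0.2513] xang 74.83 z [-0.  0. -1.] q [ 0.3   0.06 -0.58  1.94  0.04  1.15 -0.56] F [-1.   0.5  0.3] op 0.0599
[ 14.4   1.8 169.3]
[-12.9   1.8 169.3]
[  1.1  -6.1 169.3]
[  1.1   9.6 169.3]
[  0.9   1.8 169.3]
188 294 329
[243, 242, 242, 242, 243, 242, 218, 227, 241, 243, 243, 243, 243, 242, 243, 243, 242, 243, 243, 243, 242, 243, 243, 242, 232, 196, 223, 232, 232, 240, 242, 242]
194 295 329
[243, 242, 242, 242, 243, 242, 225, 227, 240, 242, 243, 242, 243, 243, 243, 243, 243, 243, 243, 243, 243, 242, 243, 242, 232, 201, 224, 237, 241, 242, 242, 242]
200 295 329
[243, 242, 242, 243, 243, 243, 221, 229, 239, 242, 243, 242, 242, 242, 242, 242, 242, 242, 242, 242, 242, 242, 242, 242, 232, 197, 230, 242, 242, 242, 242, 242]
206 296 329
[234, 236, 236, 236, 236, 233, 221, 229, 238, 242, 242, 242, 242, 243, 242, 242, 242, 242, 242, 242, 242, 242, 243, 242, 234, 205, 219, 227, 229, 229, 230, 231]
212 303 321
[129, 129, 130, 127, 114, 109, 122, 219, 238, 242, 242, 242, 242, 242, 242, 242, 242, 242, 242, 242, 242, 242, 242, 243, 236, 188, 119, 92, 97, 98, 105, 110]
```

>>> {"op": "step_arm", "data": {"increments": [{"x":1,"y":2.5,"z":60,"twist":0,"grip":50},{"x":1,"y":2.5,"z":110,"twist":0,"grip":50},{"x":1,"y":2.5,"z":150,"twist":0,"grip":50},{"x":1,"y":2.5,"z":180,"twist":0,"grip":50},{"x":1,"y":2.5,"z":210,"twist":0,"grip":50},{"x":1,"y":2.5,"z":230,"twist":0,"grip":50},{"x":1,"y":2.5,"z":239,"twist":0,"grip":50},{"x":1,"y":2.5,"z":239,"twist":0,"grip":50}]}}

```text
time_s: 13.98
tool_pos: [0.4439, 0.0866, 0.0123]
orientation: [-2.494, -1.91, 0.001]
contact_force: [0.3, -0.2, 0.3]
opening: 0.0499
grip_force: 0.0
```

>>> {"op": "step_arm", "data": {"increments": [{"x":0,"y":0,"z":0,"twist":0,"grip":5},{"x":0,"y":0,"z":0,"twist":0,"grip":5},{"x":0,"y":0,"z":0,"twist":0,"grip":5},{"x":0,"y":0,"z":0,"twist":0,"grip":5},{"x":0,"y":0,"z":0,"twist":0,"grip":5},{"x":0,"y":0,"z":0,"twist":0,"grip":5}]}}

```text
time_s: 14.72
tool_pos: [0.4443, 0.0865, 0.0126]
orientation: [2.493, 1.911, 0.001]
contact_force: [-1.0, 0.1, 7.5]
opening: 0.0149
grip_force: 61.9
```

>>> {"op": "step_arm", "data": {"increments": [{"x":0,"y":0,"z":-15,"twist":0,"grip":5},{"x":0,"y":0,"z":-60,"twist":0,"grip":5},{"x":0,"y":0,"z":-110,"twist":0,"grip":5},{"x":0,"y":0,"z":-150,"twist":0,"grip":5},{"x":36,"y":7,"z":-172,"twist":-0.16,"grip":5},{"x":72,"y":14,"z":-172,"twist":-0.32,"grip":5},{"x":108,"y":21,"z":-172,"twist":-0.48,"grip":5},{"x":144,"y":28,"z":-172,"twist":-0.64,"grip":5},{"x":144,"y":28,"z":-172,"twist":-0.787,"grip":5},{"x":144,"y":28,"z":-172,"twist":-0.787,"grip":5},{"x":144,"y":28,"z":-172,"twist":-0.787,"grip":5}]}}

```text
time_s: 16.1
tool_pos: [0.5084, 0.2177, 0.1848]
orientation: [1.576, 2.718, -0.0]
contact_force: [-0.1, 0.1, -0.3]
opening: 0.015
grip_force: 61.1
```

```bash
python3 - <<'E'
from h import *
p,R=pose();im,c=grab("wrist");save("pics/w7.png",im)
m=mask(im,"y");print([(a.round().tolist(),b.tolist()) for a,b in blobs(m,60)])
for n,X in(("g1",(.462,.299,.087)),("g2",(.496,.24,.087))): print(n,np.round(proj(c,X)))
h=cv2.cvtColor(im,cv2.COLOR_RGB2HSV);y=(h[...,0]>18)&(h[...,0]<36)&(h[...,1]>120)
for r in range(20,260,10): print(r,"".join("y" if q else "#" if s<45 and v>90 else("." if s<45 else "-") for q,(s,v) in zip(y[r,220:420:2],h[r,220:420:2,1:])))
for r in(360,380,400): 
    x=np.where(y[r])[0];print(r,x.min(),x.max(),len(x))
E
```

```text
t 16.1 p [0.5084 0.2177 0.1848] xang 119.8 z [ 0. -0. -1.] q [ 0.15  0.39 -0.76  1.78  0.3   1.09 -0.2 ] F [-0.1  0.1 -0.3] op 0.015
[([308.0, 76.0], [282, 70, 53, 14, 655]), ([310.0, 186.0], [286, 180, 49, 13, 524]), ([284.0, 257.0], [282, 246, 5, 22, 105]), ([317.0, 282.0], [270, 273, 84, 26, 861]), ([311.0, 359.0], [286, 303, 53, 109, 3767]), ([95.0, 348.0], [76, 326, 42, 45, 663])]
g1 [310.  73.]
g2 [310. 185.]
20 -----------------..-.........########################################-------------------------------
30 ------------------...........########################################-------------------------------
40 ------------------...-....--.########################################-------------------------------
50 ------------------.---------.#####################################-##-------------------------------
60 ------------------.-.-.------########################################-------------------------------
70 -----------------------------yy-yyyyyyyyyyyyyyyyyyyyyyyyyyy-######-#--------------------------------
80 --------------------------yyyyyyyyyyyyyyyyyyyyyyyyyyyy
[... 1174 characters left out ...]
--------------------------
200 ----------------------------------##########################-#######--------------------------------
210 ---------------------------------############################-#----#--------------------------------
220 ---------------------------------##############################----#--------------------------------
230 --------------------------#-#----#######################-#--######-#--------------------------------
240 ----------------------------##---#-######################---#######---------------------------------
250 ----------------------##-######yyy-#######################yyy-##-#-#-##-----------------------------
360 79 337 77
380 287 337 51
400 287 336 50
```

```bash
python3 - <<'E'
from h import *
p,R=pose();c=bot.camera_info("wrist")
im=cv2.cvtColor(cv2.imread("pics/w7.png"),cv2.COLOR_BGR2RGB);g=cv2.GaussianBlur(im,(3,3),0).astype(int)
T=lambda X:(R.T@(X-p)*1e3).round(1)
for n,(u,v) in dict(pl_far=(277.5,50),pl_near=(285.5,220),cl_far=(281,80),cl_near=(285,188)).items(): print(n,T(plane(c,u,v,.066)))
print("collar x",T(plane(c,308,76.5,.087)),T(plane(c,310,186.5,.087)))
print("fin",T(plane(c,311.7,400,.1848-.0126+.082)))
for r in(30,76,79,130,187,215): print(r,[(x,*im[r,x]) and f"{x}:{im[r,x,0]},{im[r,x,2]}" for x in range(322,352,2)])
E
```

```text
t 16.15 p [0.5084 0.2177 0.1848] xang 119.83 z [ 0. -0. -1.] q [ 0.15  0.39 -0.76  1.78  0.3   1.09 -0.2 ] F [-0.3 -0.1 -1.4] op 0.0151
pl_far [108.7 -20.7 118.7]
pl_near [ -3.5 -17.7 118.8]
cl_far [ 90.7 -18.9 118.7]
cl_near [ 19.6 -17.6 118.8]
collar x [91.6 -1.1 97.7] [24.5  0.  97.8]
fin [-10.7   1.  -69.4]
30 ['322:195,165', '324:190,160', '326:183,155', '328:170,144', '330:147,125', '332:119,103', '334:122,104', '336:123,106', '338:120,103', '340:122,104', '342:121,103', '344:122,104', '346:121,103', '348:122,104', '350:116,99']
76 ['322:244,61', '324:243,61', '326:242,60', '328:239,60', '330:237,60', '332:233,57', '334:228,55', '336:222,56', '338:191,63', '340:121,101', '342:120,101', '344:120,100', '346:122,101', '348:122,101', '350:113,93']
79 ['322:244,63', '324:243,62', '326:242,61', '328:239,59', '330:236,59', '332:233,57', '334:228,56', '336:222,56', '338:189,60', '340:118,99', '342:119,99', '344:123,102', '346:120,99', '348:121,99', '350:110,91']
130 ['322:200,169', '324:195,164', '326:187,157', '328:178,149', '330:162,135', '332:119,100', '334:119,100', '336:119,101', '338:119,98', '340:117,97', '342:116,99', '344:117,98', '346:109,94', '348:108,88', '350:110,92']
187 ['322:244,59', '324:244,60', '326:243,61', '328:241,58', '330:238,59', '332:235,59', '334:232,58', '336:224,56', '338:204,61', '340:119,100', '342:116,97', '344:117,99', '346:118,99', '348:117,97', '350:116,97']
215 ['322:202,169', '324:197,166', '326:191,160', '328:188,158', '330:169,140', '332:128,106', '334:120,99', '336:118,99', '338:121,101', '340:119,99', '342:119,99', '344:121,102', '346:117,97', '348:118,97', '350:110,92']
```

```bash
python3 - <<'E'
from h import *
im=cv2.cvtColor(cv2.imread("pics/w7.png"),cv2.COLOR_BGR2RGB)
for r in(30,76,79,100,130,187,215): print(r,[f"{x}:{im[r,x,0]},{im[r,x,2]}" for x in range(266,302,2)])
E
```

```text
30 ['266:77,65', '268:77,64', '270:76,67', '272:79,69', '274:80,68', '276:80,68', '278:120,103', '280:143,122', '282:161,136', '284:172,146', '286:180,153', '288:187,157', '290:194,163', '292:199,169', '294:202,172', '296:209,176', '298:214,181', '300:218,188']
76 ['266:82,66', '268:81,63', '270:81,65', '272:155,47', '274:179,43', '276:201,48', '278:213,48', '280:222,51', '282:227,53', '284:233,57', '286:236,55', '288:239,56', '290:241,57', '292:242,56', '294:243,59', '296:244,59', '298:244,57', '300:245,62']
79 ['266:82,65', '268:81,65', '270:81,63', '272:154,47', '274:180,47', '276:200,48', '278:213,50', '280:221,52', '282:228,55', '284:232,54', '286:236,56', '288:238,57', '290:241,57', '292:242,60', '294:243,58', '296:244,60', '298:244,61', '300:244,61']
100 ['266:82,66', '268:84,65', '270:83,66', '272:84,66', '274:84,66', '276:84,67', '278:82,66', '280:117,97', '282:137,114', '284:159,132', '286:170,142', '288:179,151', '290:185,155', '292:194,163', '294:202,171', '296:203,171', '298:209,177', '300:215,182']
130 ['266:80,62', '268:81,65', '270:82,65', '272:81,64', '274:83,66', '276:82,66', '278:81,64', '280:84,67', '282:123,103', '284:148,124', '286:162,136', '288:174,145', '290:183,153', '292:191,159', '294:199,167', '296:203,172', '298:207,175', '300:212,179']
187 ['266:84,66', '268:81,63', '270:81,63', '272:82,64', '274:81,65', '276:114,60', '278:173,49', '280:194,50', '282:210,52', '284:220,55', '286:227,55', '288:232,55', '290:237,58', '292:240,58', '294:242,61', '296:243,60', '298:244,62', '300:244,62']
215 ['266:82,64', '268:83,63', '270:82,62', '272:82,65', '274:84,66', '276:83,64', '278:83,64', '280:85,68', '282:85,66', '284:90,71', '286:131,108', '288:155,130', '290:169,141', '292:180,149', '294:187,157', '296:198,167', '298:209,176', '300:210,176']
```

```bash
python3 - <<'E'
from h import *
p,R=pose();c=bot.camera_info("wrist")
P=np.array([R.T@(plane(c,u,v,.066)-p)*1e3 for u,v in((304.3,30),(306.5,130),(308.5,215),(305,77),(307.5,187))]);k=np.polyfit(P[:,0],P[:,1],1)
print(P.round(1),k,"yaw tool rad",np.arctan(k[0]),"y at 58",np.polyval(k,58))
E
```

```text
t 16.15 p [0.5084 0.2177 0.1848] xang 119.83 z [ 0. -0. -1.] q [ 0.15  0.39 -0.76  1.78  0.3   1.09 -0.2 ] F [-0.3 -0.1 -1.4] op 0.0151
[[ 1.203e+02 -3.500e+00  1.187e+02]
 [ 5.910e+01 -2.400e+00  1.188e+02]
 [ 1.000e-01 -1.200e+00  1.188e+02]
 [ 9.250e+01 -3.200e+00  1.187e+02]
 [ 2.030e+01 -1.800e+00  1.188e+02]] [-0.01954074 -1.28725102] yaw tool rad -0.019538249850771478 y at 58 -2.4206137361414197
```

>>> {"op": "step_arm", "data": {"increments": [{"x":30,"y":-1.5,"z":0,"twist":-0.02,"grip":5},{"x":58,"y":-3,"z":0,"twist":-0.02,"grip":5},{"x":58,"y":-3,"z":25,"twist":-0.02,"grip":5},{"x":58,"y":-3,"z":50,"twist":-0.02,"grip":5},{"x":58,"y":-3,"z":75,"twist":-0.02,"grip":5},{"x":58,"y":-3,"z":90,"twist":-0.02,"grip":5},{"x":58,"y":-3,"z":90,"twist":-0.02,"grip":5},{"x":58,"y":-3,"z":90,"twist":-0.02,"grip":5}]}}

```text
time_s: 17.15
tool_pos: [0.4773, 0.2672, 0.0953]
orientation: [1.543, 2.736, 0.001]
contact_force: [0.3, 0.2, -1.3]
opening: 0.015
grip_force: 61.1
```

```bash
python3 - <<'E'
from h import *
p,R=pose();im,c=grab("wrist");save("pics/w8.png",im)
T=lambda X:(R.T@(X-p)*1e3).round(1)
sep=im[...,0].astype(int)-im[...,2]
for r in(195,199,203,207):
    x=np.where(sep[r,240:380]>90)[0]+240;print(r,(x.min(),x.max(),T(plane(c,(x.min()+x.max())/2,r,.066))) if len(x) else None)
for r in(120,160,230): print(r,im[r,250:380:3,0].tolist())
for r in(370,390,405):
    x=np.where(sep[r,270:360]>90)[0]+270;print(r,x.min(),x.max(),T(plane(c,(x.min()+x.max())/2,r,p[2]-.0126+.082)))
E
```

```text
t 17.15 p [0.4773 0.2672 0.0953] xang 121.14 z [ 0.001  0.    -1.   ] q [ 0.01  0.49 -0.73  1.88  0.41  0.92 -0.37] F [ 0.3  0.2 -1.3] op 0.015
195 (np.int64(265), np.int64(379), array([32.8,  6.1, 29.3]))
199 (np.int64(240), np.int64(379), array([30.8, -0. , 29.3]))
203 (np.int64(266), np.int64(379), array([28.8,  6.4, 29.3]))
207 (np.int64(272), np.int64(379), array([26.8,  7.9, 29.3]))
120 [78, 78, 79, 78, 80, 81, 80, 81, 120, 144, 163, 175, 184, 193, 201, 205, 208, 214, 218, 221, 222, 222, 223, 220, 216, 214, 209, 206, 198, 192, 186, 168, 123, 121, 120, 124, 119, 112, 111, 110, 112, 110, 163, 178]
160 [82, 84, 82, 81, 79, 83, 84, 84, 100, 138, 162, 176, 183, 194, 200, 209, 210, 215, 217, 219, 221, 221, 221, 217, 217, 213, 210, 205, 199, 191, 180, 160, 122, 118, 120, 117, 122, 119, 117, 111, 110, 110, 184, 183]
230 [84, 84, 84, 82, 83, 83, 83, 86, 84, 130, 156, 137, 157, 159, 168, 173, 179, 188, 193, 197, 201, 203, 205, 202, 204, 201, 202, 200, 194, 189, 171, 127, 122, 119, 117, 120, 110, 107, 112, 109, 108, 169, 168, 166]
370 290 334 [ -0.1   1.1 -69.4]
390 296 334 [ -7.1   2.  -69.4]
405 287 334 [-12.5   0.6 -69.4]
```

```bash
python3 - <<'E'
from h import *
p,R=pose();c=bot.camera_info("wrist")
T=lambda X:(R.T@(X-p)*1e3).round(1)
im=cv2.cvtColor(cv2.imread("pics/w8.png"),cv2.COLOR_BGR2RGB);sep=im[...,0].astype(int)-im[...,2]
for u,v in((308.8,120),(309.5,160),(309.2,230)): print(T(plane(c,u,v,.066)))
print([f"{x}:{im[200,x,0]},{im[200,x,2]}" for x in list(range(260,272,2))+list(range(344,362,2))])
print(T(plane(c,311.3,400,p[2]+.0694)))
o,_=ray(c,320,240);print("cam in tool",T(o))
E
```

```text
t 17.2 p [0.4773 0.2672 0.0953] xang 121.15 z [ 0.001  0.    -1.   ] q [ 0.01  0.49 -0.73  1.88  0.41  0.92 -0.37] F [-0.7 -0.2 -1.5] op 0.0153
[68.6 -0.3 29.3]
[50.   0.  29.3]
[14.9 -0.2 29.3]
['260:84,64', '262:84,64', '264:88,65', '266:162,49', '268:180,45', '270:198,49', '344:237,56', '346:235,60', '348:230,55', '350:225,53', '352:217,54', '354:131,91', '356:120,99', '358:120,98', '360:122,100']
[-10.7   0.9 -69.4]
cam in tool [  75.6    1.  -180.9]
```

>>> {"op": "step_arm", "data": {"increments": [{"x":0,"y":-1,"z":4,"twist":0,"grip":5},{"x":0,"y":-1,"z":9,"twist":0,"grip":5},{"x":0,"y":-1,"z":14,"twist":0,"grip":5},{"x":0,"y":-1,"z":19,"twist":0,"grip":5},{"x":0,"y":-1,"z":24,"twist":0,"grip":5},{"x":0,"y":-1,"z":29,"twist":0,"grip":5},{"x":0,"y":-1,"z":33,"twist":0,"grip":5},{"x":0,"y":-1,"z":33,"twist":0,"grip":5}]}}

```text
time_s: 18.2
tool_pos: [0.4761, 0.2665, 0.0614]
orientation: [1.543, 2.737, -0.0]
contact_force: [0.2, -0.9, 2.8]
opening: 0.0153
grip_force: 61.4
```

>>> {"op": "step_arm", "data": {"increments": [{"x":0,"y":0,"z":1,"twist":0,"grip":5},{"x":0,"y":0,"z":1.5,"twist":0,"grip":5},{"x":0,"y":0,"z":1.5,"twist":0,"grip":5}]}}

```text
time_s: 18.58
tool_pos: [0.4762, 0.2666, 0.0612]
orientation: [1.542, 2.736, -0.0]
contact_force: [-8.7, -7.3, 31.9]
opening: 0.0149
grip_force: 65.9
```

Bottomed at the predicted home height. I'll release and rise clear.

>>> {"op": "step_arm", "data": {"increments": [{"x":0,"y":0,"z":-1.5,"twist":0,"grip":5},{"x":0,"y":0,"z":-1.5,"twist":0,"grip":5},{"x":0,"y":0,"z":-1.5,"twist":0,"grip":40},{"x":0,"y":0,"z":-1.5,"twist":0,"grip":40},{"x":0,"y":0,"z":-1.5,"twist":0,"grip":40},{"x":0,"y":0,"z":-1.5,"twist":0,"grip":40},{"x":0,"y":0,"z":-40,"twist":0,"grip":40},{"x":0,"y":0,"z":-80,"twist":0,"grip":40},{"x":0,"y":0,"z":-130,"twist":0,"grip":40},{"x":0,"y":0,"z":-165,"twist":0,"grip":40},{"x":0,"y":0,"z":-165,"twist":0,"grip":40},{"x":0,"y":0,"z":-165,"twist":0,"grip":40}]}}

```text
time_s: 20.08
tool_pos: [0.4758, 0.2661, 0.2243]
orientation: [-1.543, -2.736, 0.001]
contact_force: [0.2, 0.3, 0.2]
opening: 0.0393
grip_force: 0.0
```

```bash
python3 - <<'E'
from h import *
p,R=pose();im,c=grab("wrist");save("pics/w9.png",im)
C=np.array([.4762,.2666,0]);a=np.radians(121.1);ex=np.array([np.cos(a),np.sin(a),0]);ey=np.array([-ex[1],ex[0],0])
for z,w in((.131,.008),(.087,.018)): print("exp",z,[np.round(proj(c,C+ex*.015*s+ey*w*t+[0,0,z])).tolist() for s,t in((1,1),(-1,-1))])
h=cv2.cvtColor(im,cv2.COLOR_RGB2HSV);y=(h[...,0]>18)&(h[...,0]<36)&(h[...,1]>120)
for r in range(180,264,4): print(r,"".join(("%d"%(q//26)) if k else "." for q,k in zip(h[r,276:346:2,2],y[r,276:346:2])))
for n in("scene","side"):
    i2,c2=grab(n)
    A=cv2.cvtColor(cv2.imread(f"pics/{n}0.png"),cv2.COLOR_BGR2RGB)
    print(n,"exp",np.round(proj(c2,C+[0,0,.131])),[(q.round().tolist(),w.tolist()) for k in "by" for q,w in blobs(mask(i2,k,(90,100,470,450)),30) if w[4]<900 and q[1]>110])
    d=(np.abs(i2.astype(int)-A).max(2)>40).astype(np.uint8)*255
    print("changed",[(q.round().tolist(),w.tolist()) for q,w in blobs(d,60)])
E
```

```text
t 20.07 p [0.4758 0.2661 0.2243] xang 121.16 z [-0.001 -0.    -1.   ] q [ 0.09  0.34 -0.81  1.76  0.27  1.16 -0.25] F [0.2 0.3 0.2] op 0.0393
exp 0.131 [[299.0, 202.0], [323.0, 246.0]]
exp 0.087 [[287.0, 189.0], [335.0, 228.0]]
180 ...................................
184 ...................................
188 ...................................
192 ........9999998777777778999998.....
196 ........9999956666666667889987.....
200 ........996665666666666689998......
204 ........766656777777777689898......
208 ........666669999999999989999......
212 ........666669999999999989999......
216 ........666669999999999989999......
220 ........666669999999999989999......
224 ........666669999999999989998......
228 ........666669999999999999998......
232 ............599999999999...........
236 ......44.....99999999999.....66....
240 .....4444....99999999999.....666...
244 .....566554459999999999977667888...
248 .....566666689999999999999999988...
252 .......678899999999999999999997....
256 .............88999999999...........
260 ...................................
scene exp [396. 201.] [([189.0, 
[... 1429 characters left out ...]
66, 277, 14, 11, 73])]
side exp [322. 330.] [([390.0, 159.0], [384, 151, 13, 17, 102]), ([439.0, 209.0], [423, 192, 31, 35, 715]), ([394.0, 252.0], [387, 243, 15, 22, 163]), ([321.0, 337.0], [305, 321, 30, 34, 608]), ([326.0, 366.0], [314, 361, 28, 16, 156]), ([342.0, 416.0], [334, 396, 18, 40, 373])]
changed [([357.0, 123.0], [234, 0, 267, 302, 39607]), ([533.0, 19.0], [527, 3, 20, 29, 150]), ([586.0, 142.0], [494, 70, 146, 175, 7771]), ([516.0, 178.0], [472, 129, 84, 98, 3638]), ([573.0, 240.0], [565, 222, 18, 44, 456]), ([321.0, 333.0], [306, 291, 33, 73, 985]), ([345.0, 334.0], [340, 324, 10, 23, 124]), ([330.0, 361.0], [322, 354, 19, 13, 135]), ([342.0, 407.0], [329, 368, 31, 74, 739])]
```

Both clips match the expected home poses, and the lookalikes are where they were. Handing in.

```bash
python3 -c "
from bench import bot
print(bot.finish_job())"
```

```text
the job is handed in; nothing more can be done
None
```

The blue and yellow clips are both snapped home, fin upright, on the air and gas lines; I let go, backed clear and handed the job in at about 20 s, with no sign in the images that the other clips moved (I did not re-measure every bystander).

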